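# Slide the well plate into the cooling plate and close the keeper

## Robot

A 6-joint arm with a two-finger parallel gripper is mounted at the origin on a cart in front of the work surface, level with it; the furniture and walls round the work are solid. World frame = base frame: x ahead of the robot, y to its left, z up, the work surface at z = 0. Lengths are in m, angles in degrees, forces in N, time in s.
With the tool pointing down it reaches from about 0.4 to 0.825 m from the base axis. Payload 7 kg.
Tool frame: the origin (TCP) lies midway between the tips of the shut fingers; the grasp point (between the pads) lies 19 mm behind it; z points along the fingers, y is the direction in which the jaws open and shut (so a half turn about z gives the same grasp; the last joint's range is limited). The gripper opens to 88 mm and grips with 3 to 60 N. Pads are 19 mm wide; open, the fingers measure 130 mm over their backs; the gripper's body (78 mm by 193 mm) begins 47 mm behind the grasp point.
Start: joints at [-57.863, 20.546, 0.682, 0, -70.136, -16.507], TCP at [0.182, -0.65, 0.227] pointing down, gripper open.
Joint ranges: [-176.03, 176.03], [-82.01, 121.73], [-58.28, 71.71], [-173.87, 95.51], [-174.79, -0.11], [-173.66, 173.66]. Speed limits (degrees/s): [136.94, 136.94, 172.46, 180, 180, 180].

## Interface

Orientations are given as [roll, pitch, yaw] about the fixed x, y, z axes, in that order (R = Rz(yaw) Ry(pitch) Rx(roll)).
In Python, from plant import get_state, capture, get_calibration, close_job, boxes_of, cut_out gives the robot as it stands.
- The arm moves only by the tool apply_moves, never from a script. Its argument "commands" is a list of rows, each an object with "grip": the closure, from 0 (fully open) to 1 (shut); "slide": the shift along the tool's x, y, z in m, a list of three; "roll": the turn about the tool's z in degrees. In form: [{"grip": grip, "slide": [x, y, z], "roll": roll}, ...]. A call has 1 to 5 rows; each row is the pose to reach, as a shift and turn from the pose commanded when the call began, along the tool's axes at that moment; what a row does not reach only later rows make up. A row lasts 1/8 s, in which the tool goes at most 62.5 mm and 10.7 degrees, less where a joint would pass 70% of its speed; a pose out of reach is approached as far as the arm can. A call with a gripper value outside its range is refused whole. The fingers move at their own pace and stop on an object; "grip_force" is the grip in N (left out, the last holds). Time passes only in rows, so rows that repeat a pose let the fingers close. It gives the time, the measured TCP pose, the force and the opening at its end, in the units of the state.
- get_state(): the state, without advancing time (a new reading comes with each control period).
- capture(name): name is "scene" or "top"; returns (picture, depth): 384x512x3 uint8, red, green, blue; 384x512 float32, m along the optical axis (not along the pixel's ray), 0 where there is no reading.
- get_calibration(name): a dict with "mtx" (3x3 intrinsics, pixels), "R" (3x3) and "t" (3): a world point X has camera coordinates R X + t. Camera axes: x right, y down, z forward; pixel columns grow to the right and rows downward; lengths in m; the calibration is good to about 2 mm. A picture is of the moment at which its call begins. get_calibration takes no time and is no camera call.
- close_job(): hands the job in, once; it reports no verdict.
Trained networks look in the newest picture that a camera, given by its name, has taken for a name from the list of things; names that differ only in an ending like _2 or _b are one class to them, and where a whole thing is asked for, a point or a joint stands for the part that bears it (a point fixed in the world has none). Each returns a list of dicts, best first, with "score" (0 to 1); they miss things now and then, are a little off and sometimes report something else, mostly with a low value. They report only what shows in the picture. A call takes as long as a camera call.
- boxes_of(name, camera): "position" ([x, y, z] in m, in the coordinates of the camera as it stood for that picture, good to about 4 mm: the middle of the surface that is visible of it).
- cut_out(name, camera): "mask" (384x512 bool, what is visible of it).
The state is a dict: "time_s": time; "joints": joint angles; "qd": joint speeds; "joint_torque": joint torques, N m; "tcp_pos": TCP position; "eef_rot": TCP orientation; "contact_force": force on the tool from outside, world axes, zero at the start; "moment": the same for the moment, N m; "gripper_width": finger opening in m.
Only numpy, scipy, OpenCV 4.12 (cv2) and the standard library are available. Lean on these libraries where they do the work, as an engineer would, in place of code of your own. Each camera call takes 0.05 s, during which the arm holds its last target.

## Task

Slide the white well plate along the worktop, without lifting it off, up the ramp of the metal cooling plate and fully home against its back stop, lying flat and square between the rails. Then swing the keeper bar fully shut behind it, so that the plate is locked in, and let go. Leave the other things on the bench where they are.

Things in the scene. Friction and masses are not known exactly. Their poses are not given: they have to be found in the camera images.
- plate_centre (a point): Centre (half-way up) of the well plate, a flat white rectangular block with 12 x 8 wells in its top, 128 mm (its x) by 86 mm (its y) by 20 mm high, 0.10 to 0.21 kg, loose on the worktop; too wide for the gripper, so it is pushed. It slides home long side first. Starts left of the cooling plate, its x within 0.35 rad of the world x. z up.
- well_plate: The same well plate; origin at the centre of its underside.
- cold_plate: Cooling plate, dark bare metal, fixed, 156 mm (its x) by 169 mm (y). Origin at worktop level below the middle of its docking bay, which is open to its +y (the robot's left). Deck 4 mm above the worktop from y = -51 to 58 mm, then a ramp falls to the worktop at y = 88 mm. Back stop: face at y = -43 mm, 18 mm high; behind it a grey housing 28 mm high.
- bay_home (a point): Where the well plate's centre belongs when home: 14 mm above the cooling plate's origin, same axes; the plate's 128 mm side lies along this x. Side rails 16 mm high above the worktop: inner faces at x = +-66 mm from the back stop to y = 10 mm, then flaring to about +-76 mm at y = 41 mm.
- keeper (a joint): Angle of the keeper bar about its upright hinge, rad: 0 = shut (bar along the cooling plate's +x, across the entry, 2.5 mm behind a plate that is home), growing anticlockwise from above. Starts open at 1.5 to 1.8, pointing to the cooling plate's +y beside the plate's way; end stop 1.9. Stays where it is left; light friction (about 1 N at the pin).
- keeper_hinge (a point): Hinge axis of the keeper bar, at the entry corner nearer the robot: at x = -84, y = 49.5 mm in the cooling plate's frame, 13 mm above the worktop.
- keeper_pin (a point): On the keeper's black upright pin, 45 mm above the worktop, at the end of the bar, 70 mm from the hinge axis. Pin 10 mm in diameter, from 19 to 56 mm above the worktop; bar 8 mm wide, from 7 to 19 mm. Pinch or push the pin to swing the bar. The well plate's top is 24 mm above the worktop when home.
- wash_bottle: Bystander: tall white wash bottle with red cap and bent spout, 69x109x205 mm; origin at the centre of its underside. Leave alone.
- tip_box_b: Bystander: pipette tip box, blue base and clear lid, 89x122x77 mm; origin at the centre of its underside. Leave alone.
- bottle_100_1: Bystander: small clear reagent bottle with blue cap, 57 mm across, 101 mm high; origin at the centre of its underside. Leave alone.
- marker_1: Bystander: marker pen lying down, 13x128x14 mm; origin at the centre of its underside. Leave alone.
- beaker_100: Bystander: small glass beaker, 55x60x71 mm; origin at the centre of its underside. Leave alone.
- timer: Bystander: small white bench timer, 30x66x59 mm; origin at the centre of its underside. Leave alone.
- filter_pack: Bystander: small card box, 48x80x30 mm; origin at the centre of its underside. Leave alone.

How it is judged (in metres and radians):
On the way, in this order (a step that is already met when the one before it is completed fails the run):
1. the well plate has been slid onto the deck, home to within 6 mm, with the keeper still open (x of plate_centre in the frame of bay_home between -0.006 and 0.006 m and y of plate_centre in the frame of bay_home between -0.006 and 0.006 m and z of plate_centre in the frame of bay_home between -0.004 and 0.004 m and angle between the x axis of well_plate and the x axis of cold_plate, either way round below 0.08 rad and value of joint keeper above 0.5 rad), for 0.2 s.
2. the keeper is shut behind the plate (value of joint keeper below 0.1 rad), for 0.2 s.
At the end, for the whole second after the job is handed in: The well plate lies at rest flat on the deck, its centre within 4 mm of home along each axis and square to the bay within 0.06 rad; the keeper is shut to within 0.1 rad (x of plate_centre in the frame of bay_home between -0.004 and 0.004 m and y of plate_centre in the frame of bay_home between -0.004 and 0.004 m and z of plate_centre in the frame of bay_home between -0.004 and 0.004 m and angle between the x axis of well_plate and the x axis of cold_plate, either way round below 0.06 rad and value of joint keeper below 0.1 rad and angle between well_plate's own z axis and vertical below 0.05 rad and linear speed of well_plate below 0.01 m/s); the robot touches nothing.
It fails at once if the well plate is lifted (centre more than 35 mm above the worktop) or tipped by more than 0.3 rad (height (world z) of plate_centre above 0.035 m or angle between well_plate's own z axis and vertical above 0.3 rad).
It fails at once if a bystander is moved by more than 30 mm or tipped over (distance of any of wash_bottle, tip_box_b, bottle_100_1, marker_1, beaker_100, timer, filter_pack from where it was at the start of the episode above 0.03 m or angle between any of wash_bottle, bottle_100_1, beaker_100, timer's own z axis and vertical above 0.5 rad).
It also fails if it takes over 54 s, if anything falls off the work surface, if the arm or the gripper's body presses on something with over 40 N, if the wrist force passes 120 N, or if a joint passes its speed limit or range.

## Working session

There is one attempt and no reset: what is moved stays moved. The work goes in short steps, Python scripts to look and compute and a tool call to move; the robot and the scene stay as the last step left them, time stands still between calls to the robot, and variables do not carry over. Pictures are saved under pics/ and viewed, and the job is handed in when it is done.

Besides the shell and the picture viewer there is one more tool, called after "Request:" as a command line: name --argument value ..., lists and objects as JSON in quotes. apply_moves: Moves the arm, as the interface text tells. Its arguments: {"type":"object","properties":{"commands":{"type":"array"},"grip_force":{"type":"number"}},"required":["commands"]}

```bash
mkdir -p pics; ls
cat > h.py <<'E'
import numpy as np, cv2
from plant import *
def w(cam,p):
    c=get_calibration(cam); return np.array(c["R"]).T@(np.array(p)-np.array(c["t"]))
def cloud(cam,d):
    c=get_calibration(cam);K=np.array(c["mtx"])
    v,u=np.mgrid[0:384,0:512]
    P=np.stack([(u-K[0,2])/K[0,0]*d,(v-K[1,2])/K[1,1]*d,d],-1)
    return (P-np.array(c["t"]))@np.array(c["R"])
E
python3 - <<'E'
from h import *
print(get_state())
for c in ["top","scene"]:
    im,d=capture(c); cv2.imwrite(f"pics/{c}0.png",im[:,:,::-1]); np.savez(f"{c}0.npz",im=im,d=d)
    cal=get_calibration(c); print(c,cal["mtx"],-np.array(cal["R"]).T@np.array(cal["t"]))
for n in ["well_plate","cold_plate","keeper_pin","wash_bottle","tip_box_b","bottle_100_1","marker_1","beaker_100","timer","filter_pack"]:
    print(n,[(np.round(w("top",b["position"]),3),round(b["score"],2)) for b in boxes_of(n,"top")][:2])
E
```

```text
pics
{'time_s': 0.0, 'joints': array([-5.78645537e+01,  2.05911827e+01,  6.34408990e-01, -1.98880699e-02,
       -7.01339915e+01, -1.65058383e+01]), 'qd': array([ 0.00100471, -0.01470297, -0.07934018, -0.00201903,  0.06442161,
       -0.03513159]), 'joint_torque': array([-1.63360477e-03, -5.82714951e+01,  2.93061233e+01,  6.99728251e+00,
        6.99762837e-03, -2.05653159e-04]), 'tcp_pos': array([ 0.18169493, -0.64959564,  0.22563107]), 'eef_rot': array([ 1.79907663e+02, -7.86444076e-03, -1.64377159e+02]), 'contact_force': array([0.09634684, 1.02595963, 0.26198846]), 'moment': array([ 0.04274976, -0.0299148 ,  0.06515764]), 'gripper_width': 0.08767149307831856}
top [[378.42926936   0.         253.34064978]
 [  0.         378.42926936 187.19640694]
 [  0.           0.           1.        ]] [0.36355832 0.02422563 1.33402469]
scene [[462.70488938   0.         254.99313146]
 [  0.         462.70488938 198.04947877]
 [  0.           0.           1.        ]] [-0.31461995  0.54372695  1.1628557 ]
well_plate [(array([0.548, 0.154, 0.019]), 0.79), (array([ 0.534, -0.26 ,  0.003]), 0.4)]
cold_plate [(array([ 0.534, -0.258,  0.005]), 0.79)]
keeper_pin [(array([ 0.45 , -0.188,  0.017]), 0.61)]
wash_bottle [(array([0.535, 0.441, 0.114]), 0.82)]
tip_box_b []
bottle_100_1 [(array([0.587, 0.342, 0.07 ]), 0.78), (array([0.547, 0.154, 0.016]), 0.74)]
marker_1 []
beaker_100 [(array([ 0.669, -0.303,  0.035]), 0.49)]
timer [(array([ 0.559, -0.405,  0.057]), 0.49)]
filter_pack [(array([ 0.436, -0.404,  0.031]), 0.66), (array([0.538, 0.442, 0.111]), 0.6)]
```

View pics/top0.png

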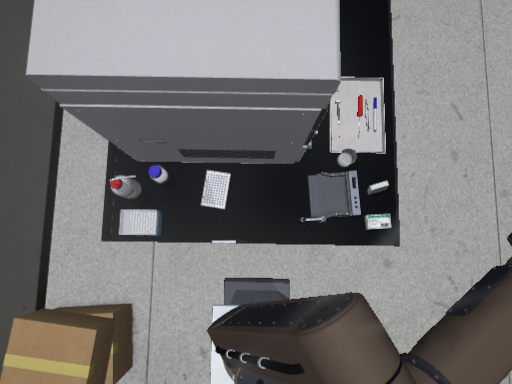

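View pics/scene0.png

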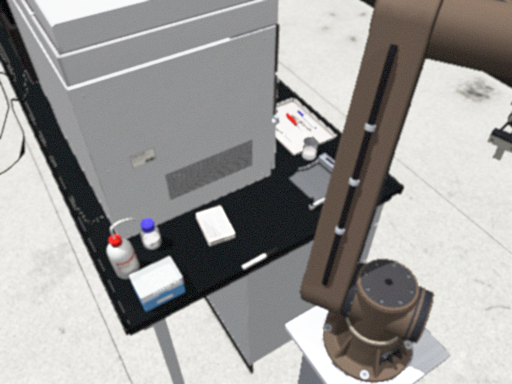

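The top view shows the plate at about (215,189), the cooling plate at (333,195) and the keeper pointing left at (313,219). A tall cabinet stands behind them. Next I'll measure the poses.

Run:
```python
from h import *
z=np.load("top0.npz"); im,d=z["im"],z["d"]; P=cloud("top",d)
capture("top")
m=cut_out("well_plate","top")[0]["mask"]
u=np.uint8(m); r=cv2.minAreaRect(np.argwhere(m)[:,::-1].astype(np.float32)); print(m.sum(),r)
Q=P[m]; print("z",np.percentile(Q[:,2],[5,50,95]))
xy=Q[Q[:,2]>0.012][:,:2].astype(np.float32); print(cv2.minAreaRect(xy))
# corners with bbox in plane z=.02
mc=cut_out("cold_plate","top")[0]["mask"]; Q=P[mc]; print("cold",cv2.minAreaRect(Q[:,:2].astype(np.float32)),np.percentile(Q[:,2],[5,50,95]))
# heights map zones around cold plate
reg=(P[...,0]>.4)&(P[...,0]<.66)&(P[...,1]<-.1)&(P[...,1]>-.48)&(d>0)
hs=Q[:,2]; 
H=P[...,2]
for lo,hi in [(.002,.006),(.010,.022),(.024,.034),(.03,.06)]:
    s=reg&(H>lo)&(H<hi); print(lo,hi,s.sum(),P[s].mean(0) if s.any() else 0, cv2.minAreaRect(P[s][:,:2].astype(np.float32)))
kp=cut_out("keeper_pin","top"); print([ (k["score"],k["mask"].sum(),P[k["mask"]].mean(0)) for k in kp])
# cabinet
s=(P[...,2]>.08)&(P[...,0]>.45)&(P[...,1]<.33)&(P[...,1]>-.3)
for y in np.arange(-.3,.4,.1):
    t=s&(abs(P[...,1]-y)<.05); 
    if t.any(): print("cab",round(y,2),P[t][:,0].min(), P[t][P[t][:,0].argmin()])
big=cv2.resize(im[150:260,160:410,::-1],None,fx=3.2,fy=3.2,interpolation=cv2.INTER_CUBIC); cv2.imwrite("pics/crop.png",big)
np.set_printoptions(linewidth=250,suppress=True)
print((H[165:225:2,296:366:2]*1000).astype(int))
```

```text
845 ((215.64585876464844, 189.78622436523438), (24.330448150634766, 36.281497955322266), 9.865806579589844)
z [0.01345786 0.01932971 0.02391412]
((0.4756421744823456, 0.13163362443447113), (0.28387153148651123, 0.12575370073318481), 19.88650131225586)
cold ((0.5038985013961792, -0.15129317343235016), (0.1762450486421585, 0.41345682740211487), 15.557703018188477) [-0.00026714  0.0059802   0.03050234]
0.002 0.006 2081 [ 0.53282777 -0.27562969  0.00365835] ((0.5298128128051758, -0.2912241816520691), (0.37746697664260864, 0.25946474075317383), 89.97562408447266)
0.01 0.022 374 [ 0.52511933 -0.28175668  0.01654763] ((0.542450487613678, -0.31065475940704346), (0.3126260042190552, 0.23564469814300537), 83.91807556152344)
0.024 0.034 716 [ 0.50536668 -0.35896802  0.02925088] ((0.5331400632858276, -0.27750086784362793), (0.25020021200180054, 0.32764723896980286), 4.85159158706665)
0.03 0.06 499 [ 0.51588362 -0.36788074  0.03861671] ((0.5342311859130859, -0.27640146017074585), (0.24924804270267487, 0.3303869366645813), 4.463472366333008)
[(0.53, np.int64(62), array([ 0.44765357, -0.18177164,  0.0244554 ])), (0.46, np.int64(897), array([0.54455194, 0.15437794, 0.02428424]))]
cab -0.1 0.6405967692327441 [ 0.64059677 -0.07918906  0.54223721]
cab 0.0 0.6410466366461873 [ 0.64104664 -0.03091134  0.21071121]
cab 0.1 0.6411425274608729 [0.64114253 0.06985513 0.10666007]
cab 0.2 0.6408703745703155 [0.64087037 0.184023   0.19649075]
cab 0.3 0.6405092899120165 [0.64050929 0.29538328 0.3169133 ]
[[   1    2   -4 ...    0    1    0]
 [   1   -7    2 ...    1    0    2]
 [   3   -3    0 ...    3 1334    2]
 ...
 [   2    2    0 ...    0    0    0]
 [   3   -2   -2 ...   -6    0    1]
 [   1   -2    0 ...    0    0   -2]]
```

View pics/crop.png

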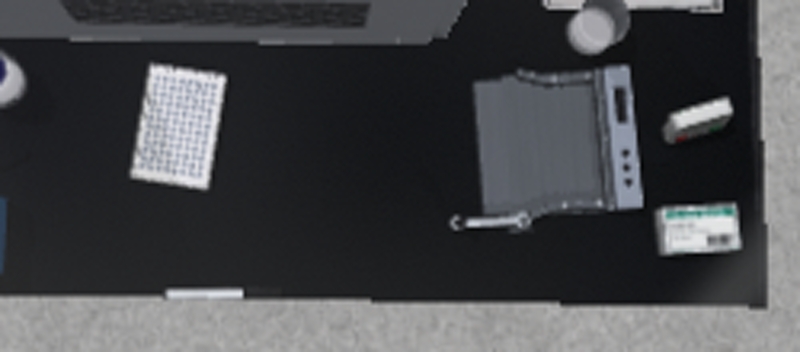

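```bash
cat > fit.py <<'E'
from h import *
from scipy.optimize import minimize
S=6
def proj(cam,X):
    c=get_calibration(cam);p=np.asarray(X)@np.array(c["R"]).T+np.array(c["t"]);q=p@np.array(c["mtx"]).T;return q[:,:2]/q[:,2:]
def box(x0,x1,y0,y1,z0,z1): return np.array([[x,y,z] for x in(x0,x1) for y in(y0,y1) for z in(z0,z1)],float)
def place(B,p):
    c,s=np.cos(p[2]),np.sin(p[2]);return np.c_[B[:,0]*c-B[:,1]*s+p[0],B[:,0]*s+B[:,1]*c+p[1],B[:,2]]
def render(cam,parts,p,win):
    u0,u1,v0,v1=win;L=np.zeros(((v1-v0)*S,(u1-u0)*S),np.uint8)
    for i,B in enumerate(parts):
        q=(proj(cam,place(B,p))-[u0,v0]+.5)*S-.5
        cv2.fillPoly(L,[cv2.convexHull(np.round(q*16).astype(np.int32))],i+1,shift=4)
    return np.stack([cv2.resize((L==i).astype(np.float32),(u1-u0,v1-v0),interpolation=cv2.INTER_AREA) for i in range(len(parts)+1)],-1)
def fit(cam,gray,parts,p0,pad=6,ok=None,blur=1.0):
    q=np.concatenate([proj(cam,place(B,p0)) for B in parts]);u0,v0=(q.min(0)-pad).astype(int);u1,v1=(q.max(0)+pad).astype(int)
    g=cv2.GaussianBlur(gray.astype(np.float32),(0,0),blur)[v0:v1,u0:u1]
    W=np.ones(g.shape,bool) if ok is None else ok[v0:v1,u0:u1]
    def cost(p):
        A=cv2.GaussianBlur(render(cam,parts,p,(u0,u1,v0,v1)),(0,0),blur)[W];y=g[W]
        k,*_=np.linalg.lstsq(A,y,rcond=None);return np.mean((A@k-y)**2)
    sim=np.array([p0,*(np.array(p0)+d for d in ([.01,0,0],[0,.01,0],[0,0,.08]))])
    r=minimize(cost,p0,method="Nelder-Mead",options=dict(initial_simplex=sim,xatol=1e-5,fatol=1e-4,maxiter=400));return r.x,r.fun
PLATE=lambda z=0:[box(-.064,.064,-.043,.043,z,z+.02)]
COLD=[box(-.078,.078,-.081,.088,0,0),box(-.078,.078,-.051,.058,.0,.004),box(-.078,.078,-.081,-.051,0,.028)]
E
python3 - <<'E'
from fit import *
for cam in ["top","scene"]:
    im=np.load(cam+"0.npz")["im"];g=im.mean(2)
    p,f=fit(cam,g,PLATE(),[.547,.154,-.16]);print(cam,"plate",p.round(4),f)
    try:
        p,f=fit(cam,g,COLD,[.535,-.27,.09]);print(cam,"cold",p.round(4),f)
        p,f=fit(cam,g,COLD,[.54,-.26,.05]);print(cam,"cold",p.round(4),f)
        h=place(np.array([[-.084,.0495,.019]]),p);print("hinge",h,proj(cam,h))
    except Exception as e: print(e)
    if cam=="top":
        o=cv2.resize(im[150:260,160:410,::-1],None,fx=3.2,fy=3.2,interpolation=cv2.INTER_CUBIC)
        for B in COLD: cv2.polylines(o,[np.int32(cv2.convexHull(((proj(cam,place(B,p))-[160,150]+.5)*3.2).astype(np.float32)))],1,(0,255,0))
        cv2.imwrite("pics/ov.png",o)
E
```

```text
top plate [ 0.5496  0.1574 -0.1367] 62.266197204589844
top cold [ 0.5365 -0.2627  0.1158] 387.3917541503906
top cold [ 0.5363 -0.2627  0.1065] 301.5624694824219
hinge [[ 0.44751152 -0.22245434  0.019     ]] [[323.82954567 219.5758098 ]]
scene plate [ 0.5509  0.1588 -0.1396] 825.9071655273438
scene cold [ 0.5349 -0.2621  0.0751] 2051.193115234375
scene cold [ 0.5348 -0.2623  0.0725] 1984.2503662109375
hinge [[ 0.4474781  -0.21904968  0.019     ]] [[328.22316066 196.45724431]]
```

View pics/ov.png

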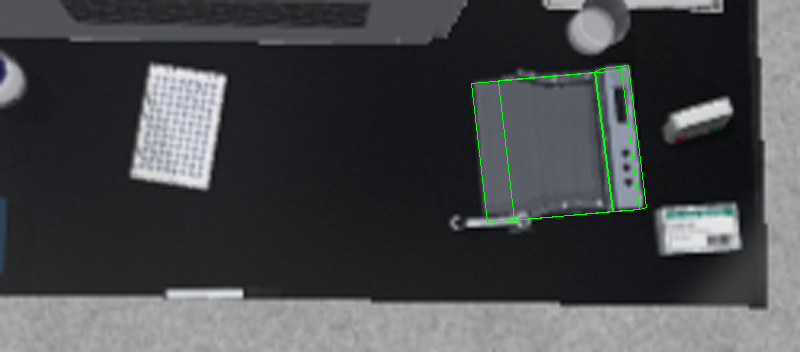

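```bash
cat >> fit.py <<'E'
def okmask(cam,p):
    ok=np.ones((384,512),np.uint8)
    for B in [box(-.100,-.055,-.045,.15,0,.03),box(.055,.1,-.045,.05,0,.02)]:
        cv2.fillPoly(ok,[np.int32(cv2.convexHull(proj(cam,place(B,p)).astype(np.float32)))],0)
    return ok>0
E
python3 - <<'E'
from fit import *
for cam in ["top","scene"]:
    im=np.load(cam+"0.npz")["im"];g=im.mean(2)
    for s in ([.535,-.265,.11],[.538,-.262,.07],[.532,-.26,.1]):
        p,f=fit(cam,g,COLD,s,pad=4,ok=okmask(cam,[.536,-.2625,.1]),blur=.7);print(cam,"cold",p.round(4),f)
    p,f=fit(cam,g,PLATE(),[.547,.157,-.12],pad=4,blur=.7);print(cam,"plate",p.round(4),f)
    o=cv2.resize(im[150:240,290:390,::-1],None,fx=6,fy=6,interpolation=cv2.INTER_CUBIC)
    cv2.imwrite(f"pics/k_{cam}.png",o)
E
```

```text
top cold [ 0.5389 -0.2624  0.0825] 188.76507568359375
top cold [ 0.5385 -0.2626  0.0848] 182.41355895996094
top cold [ 0.5385 -0.2625  0.0833] 172.48106384277344
top plate [ 0.5495  0.1575 -0.1344] 113.47213745117188
scene cold [ 0.5332 -0.2607  0.0547] 2050.731201171875
scene cold [ 0.5336 -0.2605  0.0458] 2105.455322265625Traceback (most recent call last):
  File "<stdin>", line 5, in <module>
  File "fit.py", line 23, in fit
    r=minimize(cost,p0,method="Nelder-Mead",options=dict(initial_simplex=sim,xatol=1e-5,fatol=1e-4,maxiter=400));return r.x,r.fun
    res = _minimize_neldermead(fun, x0, args, callback, bounds=bounds,
                               **options)
    fsim[j] = func(sim[j])
              ~~~~^^^^^^^^
    fx = function(np.copy(x), *(wrapper_args + args))
  File "fit.py", line 20, in cost
    A=cv2.GaussianBlur(render(cam,parts,p,(u0,u1,v0,v1)),(0,0),blur)[W];y=g[W]
                       ~~~~~~^^^^^^^^^^^^^^^^^^^^^^^^^^^
  File "fit.py", line 12, in render
    q=(proj(cam,place(B,p))-[u0,v0]+.5)*S-.5
       ~~~~^^^^^^^^^^^^^^^^
  File "fit.py", line 5, in proj
    c=get_calibration(cam);p=np.asarray(X)@np.array(c["R"]).T+np.array(c["t"]);q=p@np.array(c["mtx"]).T;return q[:,:2]/q[:,2:]
ValueError: time passes only in moves, steps and waits
```

View pics/k_top.png

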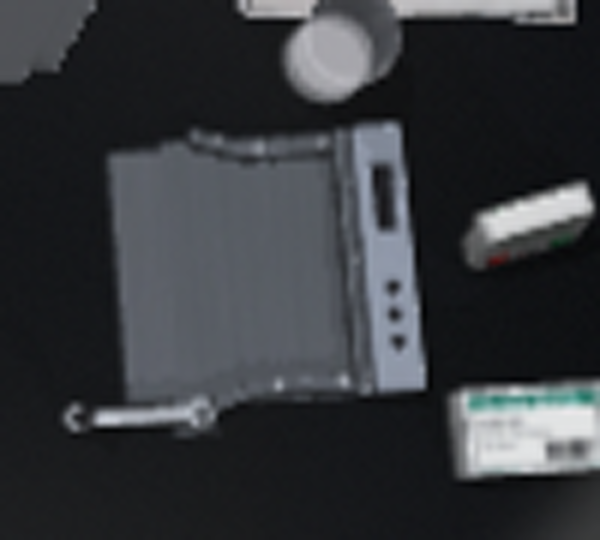

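```bash
sed -i 's/^S=6/S=6\n_g=get_calibration\n_c={}\ndef get_calibration(n):\n    if n not in _c: _c[n]=_g(n)\n    return _c[n]/' fit.py
cat >> fit.py <<'E'
def ray(cam,uv,z):
    c=get_calibration(cam);R=np.array(c["R"]);o=-R.T@np.array(c["t"]);d=R.T@np.linalg.solve(np.array(c["mtx"]),[uv[0],uv[1],1]);return o+d*(z-o[2])/d[2]
E
python3 - <<'E'
from fit import *
f=lambda x,y,z:ray("top",((x+.5)/6-.5+290,(y+.5)/6-.5+150),z)
for n,a,b,z in [("ramp",(107,155),(128,402),0),("back",(402,124),(427,387),.028),("hfront",(354,128),(374,391),.028)]:
    A,B=f(*a,z),f(*b,z);print(n,A,B,"len",np.linalg.norm(A-B),"yaw",np.arctan2(A[1]-B[1],A[0]-B[0]))
print("pin",f(76,418,.056),f(76,418,.019),"hinge",f(203,414,.019))
im=np.load("scene0.npz")["im"];cv2.imwrite("pics/k_scene.png",cv2.resize(im[130:230,270:370,::-1],None,fx=6,fy=6,interpolation=cv2.INTER_CUBIC))
p=[.537,-.2625,.1]
print(place(np.array([[-.084,.0495,.019]]),p),proj("scene",place(np.array([[-.084,.0495,.019]]),p)))
print(get_state()["time_s"])
E
```

```text
ramp [ 0.60563657 -0.1689059   0.        ] [ 0.45849803 -0.18060657  0.        ] len 0.14760303456184293 yaw 0.07935446990707348
back [ 0.62192091 -0.33774153  0.028     ] [ 0.46800552 -0.34856345  0.028     ] len 0.1542953706615927 yaw 0.07019535193746994
hfront [ 0.61905967 -0.30956724  0.028     ] [ 0.46519238 -0.31798046  0.028     ] len 0.15409713097564529 yaw 0.05462400611308602
pin [ 0.44503599 -0.14271997  0.056     ] [ 0.44739484 -0.14755319  0.019     ] hinge [ 0.45092809 -0.22105705  0.019     ]
[[ 0.4484779 -0.2216333  0.019    ]] [[328.64925199 195.97192658]]
0.8
```

View pics/k_scene.png

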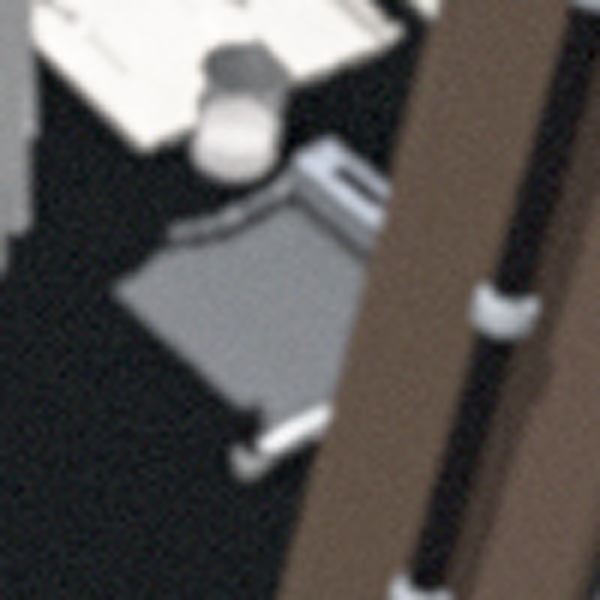

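The cooling plate is at about (0.538, -0.2625) with yaw about 0.075. The well plate is at (0.5495, 0.1575) with yaw -0.135. The cabinet face is at x=0.641. I'll push with two spread fingers on the plate's long side, so first I move round clear of the cabinet.

```bash
cat > mv.py <<'E'
import numpy as np,sys,json
# start cmd x y z yaw ; way points each given n rows
def rows(s,wps,grip):
    th=np.radians(s[3]);X=np.array([np.cos(th),np.sin(th),0]);Y=np.array([np.sin(th),-np.cos(th),0])
    out=[];c=np.array(s,float)
    for *w,n in wps:
        w=np.array(w,float)
        for i in range(n):
            p=c+(w-c)*(i+1)/n;d=p[:3]-np.array(s[:3])
            out.append(dict(grip=grip,slide=[round(float(v),4) for v in (d@X,d@Y,-d[2])],roll=round(float(s[3]-p[3]),1)))
        c=w
    return out
a=json.loads(sys.argv[1])
for r in rows(*a):print(json.dumps(r))
E
python3 mv.py '[[0.182,-0.65,0.227,-164.37],[[0.36,-0.4,0.22,-130,5]],0.0]'
python3 mv.py '[[0.36,-0.4,0.22,-130],[[0.42,-0.12,0.2,-98,5]],0.0]'
python3 mv.py '[[0.42,-0.12,0.2,-98],[[0.44,0.18,0.2,-98,5]],0.32]'
python3 mv.py '[[0.44,0.18,0.2,-98],[[0.528,0.24,0.12,-98,3],[0.528,0.24,0.08,-98,2]],0.32]'
```

```text
{"grip": 0.0, "slide": [-0.0478, 0.0386, 0.0014], "roll": -6.9}
{"grip": 0.0, "slide": [-0.0955, 0.0771, 0.0028], "roll": -13.7}
{"grip": 0.0, "slide": [-0.1433, 0.1157, 0.0042], "roll": -20.6}
{"grip": 0.0, "slide": [-0.191, 0.1542, 0.0056], "roll": -27.5}
{"grip": 0.0, "slide": [-0.2388, 0.1928, 0.007], "roll": -34.4}
{"grip": 0.0, "slide": [-0.0506, 0.0268, 0.004], "roll": -6.4}
{"grip": 0.0, "slide": [-0.1012, 0.0536, 0.008], "roll": -12.8}
{"grip": 0.0, "slide": [-0.1518, 0.0804, 0.012], "roll": -19.2}
{"grip": 0.0, "slide": [-0.2024, 0.1072, 0.016], "roll": -25.6}
{"grip": 0.0, "slide": [-0.2531, 0.134, 0.02], "roll": -32.0}
{"grip": 0.32, "slide": [-0.06, 0.0044, -0.0], "roll": 0.0}
{"grip": 0.32, "slide": [-0.1199, 0.0088, -0.0], "roll": 0.0}
{"grip": 0.32, "slide": [-0.1799, 0.0132, -0.0], "roll": 0.0}
{"grip": 0.32, "slide": [-0.2399, 0.0176, -0.0], "roll": 0.0}
{"grip": 0.32, "slide": [-0.2999, 0.0219, -0.0], "roll": 0.0}
{"grip": 0.32, "slide": [-0.0239, -0.0263, 0.0267], "roll": 0.0}
{"grip": 0.32, "slide": [-0.0478, -0.0525, 0.0533], "roll": 0.0}
{"grip": 0.32, "slide": [-0.0717, -0.0788, 0.08], "roll": 0.0}
{"grip": 0.32, "slide": [-0.0717, -0.0788, 0.1], "roll": 0.0}
{"grip": 0.32, "slide": [-0.0717, -0.0788, 0.12], "roll": 0.0}
```

Request:
apply_moves --commands '[{"grip": 0, "slide": [-0.048, 0.039, 0.001], "roll": -7}, {"grip": 0, "slide": [-0.096, 0.077, 0.003], "roll": -14}, {"grip": 0, "slide": [-0.143, 0.116, 0.004], "roll": -21}, {"grip": 0, "slide": [-0.191, 0.154, 0.006], "roll": -28}, {"grip": 0, "slide": [-0.239, 0.193, 0.007], "roll": -34.4}]'

```text
time_s: 1.42
tcp_pos: [0.3609, -0.3982, 0.2198]
eef_rot: [-180.0, 0.0, -129.8]
contact_force: [1.1, 0.4, -0.2]
gripper_width: 0.0877
```

Request:
apply_moves --commands '[{"grip": 0, "slide": [-0.051, 0.027, 0.004], "roll": -6.4}, {"grip": 0, "slide": [-0.101, 0.054, 0.008], "roll": -12.8}, {"grip": 0, "slide": [-0.152, 0.08, 0.012], "roll": -19.2}, {"grip": 0, "slide": [-0.202, 0.107, 0.016], "roll": -25.6}, {"grip": 0, "slide": [-0.253, 0.134, 0.02], "roll": -32}]'

```text
time_s: 2.05
tcp_pos: [0.4201, -0.118, 0.1999]
eef_rot: [-179.9, 0.0, -97.8]
contact_force: [1.3, -0.0, 0.0]
gripper_width: 0.088
```

Request:
apply_moves --commands '[{"grip": 0.32, "slide": [-0.06, 0.0044, 0], "roll": 0}, {"grip": 0.32, "slide": [-0.12, 0.009, 0], "roll": 0}, {"grip": 0.32, "slide": [-0.18, 0.013, 0], "roll": 0}, {"grip": 0.32, "slide": [-0.24, 0.0175, 0], "roll": 0}, {"grip": 0.32, "slide": [-0.3, 0.022, 0], "roll": 0}]'

```text
time_s: 2.68
tcp_pos: [0.4394, 0.1826, 0.2001]
eef_rot: [-179.9, 0.1, -97.9]
contact_force: [1.3, -0.2, 1.0]
gripper_width: 0.0596
```

Request:
apply_moves --commands '[{"grip": 0.32, "slide": [-0.024, -0.026, 0.027], "roll": 0}, {"grip": 0.32, "slide": [-0.048, -0.053, 0.053], "roll": 0}, {"grip": 0.32, "slide": [-0.072, -0.079, 0.08], "roll": 0}, {"grip": 0.32, "slide": [-0.072, -0.079, 0.1], "roll": 0}, {"grip": 0.32, "slide": [-0.072, -0.079, 0.12], "roll": 0}]'

```text
time_s: 3.3
tcp_pos: [0.5281, 0.2409, 0.0784]
eef_rot: [180.0, -0.0, -98.0]
contact_force: [-0.5, -0.1, 0.0]
gripper_width: 0.0596
```

Run:
```python
from fit import *
print(get_state())
im,d=capture("top");cv2.imwrite("pics/t1.png",cv2.resize(im[140:260,90:290,::-1],None,fx=4,fy=4,interpolation=cv2.INTER_CUBIC))
im,d=capture("scene");cv2.imwrite("pics/s1.png",im[:,:,::-1])
```

```text
{'time_s': 3.3, 'joints': array([ 4.38171686e+01,  1.96562673e+01, -2.21275935e+01,  2.87006256e-03,
       -4.82589151e+01, -5.17890823e+01]), 'qd': array([ 7.20389108e-02,  9.99565191e+00, -9.83177242e+00,  1.35464128e-04,
        2.01509486e+01, -5.99431639e-02]), 'joint_torque': array([-4.65297082e-03, -5.14712477e+01,  2.39055401e+01,  5.55933774e+00,
       -6.13081064e-01,  2.61222100e-03]), 'tcp_pos': array([0.52805507, 0.24085524, 0.07840248]), 'eef_rot': array([ 1.79975222e+02, -3.49345160e-02, -9.79699946e+01]), 'contact_force': array([-0.52386269, -0.10948875,  0.04775438]), 'moment': array([0.05675013, 0.13353575, 0.00572061]), 'gripper_width': 0.05962112395143517}
```

View pics/t1.png

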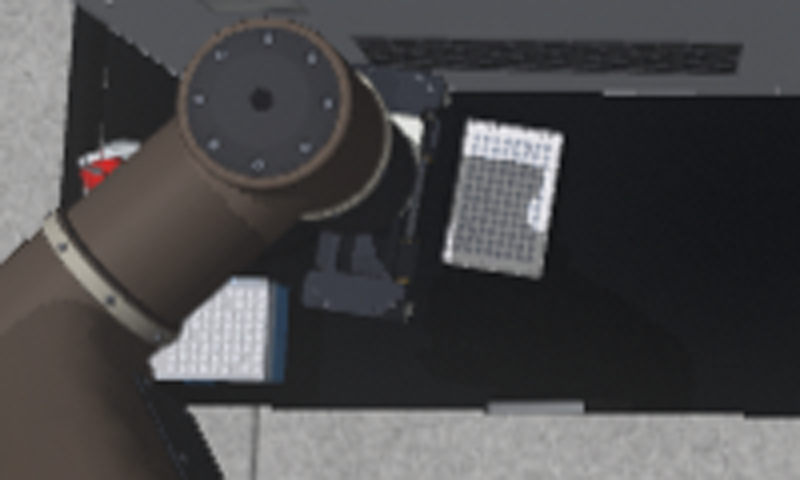

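View pics/s1.png

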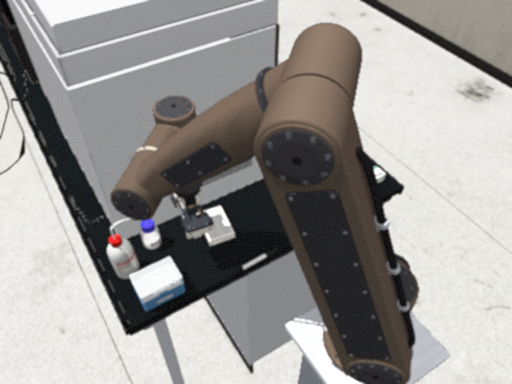

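```bash
python3 mv.py '[[0.528,0.24,0.08,-98],[[0.528,0.24,0.01,-98,3],[0.528,0.216,0.01,-98,2]],0.32]'
```

```text
{"grip": 0.32, "slide": [0.0, 0.0, 0.0233], "roll": 0.0}
{"grip": 0.32, "slide": [0.0, 0.0, 0.0467], "roll": 0.0}
{"grip": 0.32, "slide": [0.0, 0.0, 0.07], "roll": 0.0}
{"grip": 0.32, "slide": [0.0119, -0.0017, 0.07], "roll": 0.0}
{"grip": 0.32, "slide": [0.0238, -0.0033, 0.07], "roll": 0.0}
```

Request:
apply_moves --commands '[{"grip": 0.32, "slide": [0, 0, 0.023], "roll": 0}, {"grip": 0.32, "slide": [0, 0, 0.047], "roll": 0}, {"grip": 0.32, "slide": [0, 0, 0.07], "roll": 0}, {"grip": 0.32, "slide": [0.012, -0.0017, 0.07], "roll": 0}, {"grip": 0.32, "slide": [0.024, -0.0033, 0.07], "roll": 0}]'

```text
time_s: 4.03
tcp_pos: [0.5283, 0.2161, 0.0108]
eef_rot: [-179.9, 0.0, -97.9]
contact_force: [-0.1, 0.1, 0.5]
gripper_width: 0.0595
```

```bash
python3 mv.py '[[0.528,0.216,0.01,-98],[[0.528,0.150,0.01,-92,5]],0.32]';python3 mv.py '[[0.528,0.15,0.01,-92],[[0.522,0.08,0.01,-90,5]],0.32]'
```

```text
{"grip": 0.32, "slide": [0.0131, -0.0018, -0.0], "roll": -1.2}
{"grip": 0.32, "slide": [0.0261, -0.0037, -0.0], "roll": -2.4}
{"grip": 0.32, "slide": [0.0392, -0.0055, -0.0], "roll": -3.6}
{"grip": 0.32, "slide": [0.0523, -0.0073, -0.0], "roll": -4.8}
{"grip": 0.32, "slide": [0.0654, -0.0092, -0.0], "roll": -6.0}
{"grip": 0.32, "slide": [0.014, 0.0007, -0.0], "roll": -0.4}
{"grip": 0.32, "slide": [0.0281, 0.0014, -0.0], "roll": -0.8}
{"grip": 0.32, "slide": [0.0421, 0.0021, -0.0], "roll": -1.2}
{"grip": 0.32, "slide": [0.0561, 0.0028, -0.0], "roll": -1.6}
{"grip": 0.32, "slide": [0.0702, 0.0036, -0.0], "roll": -2.0}
```

Request:
apply_moves --commands '[{"grip": 0.32, "slide": [0.013, -0.002, 0], "roll": -1.2}, {"grip": 0.32, "slide": [0.026, -0.004, 0], "roll": -2.4}, {"grip": 0.32, "slide": [0.039, -0.0055, 0], "roll": -3.6}, {"grip": 0.32, "slide": [0.052, -0.0075, 0], "roll": -4.8}, {"grip": 0.32, "slide": [0.0655, -0.009, 0], "roll": -6}]'

```text
time_s: 4.65
tcp_pos: [0.5284, 0.1498, 0.0113]
eef_rot: [-179.9, 0.1, -91.9]
contact_force: [-0.6, 0.5, 0.2]
gripper_width: 0.0598
```

Request:
apply_moves --commands '[{"grip": 0.32, "slide": [0.014, 0.0007, 0], "roll": -0.4}, {"grip": 0.32, "slide": [0.028, 0.0014, 0], "roll": -0.8}, {"grip": 0.32, "slide": [0.042, 0.002, 0], "roll": -1.2}, {"grip": 0.32, "slide": [0.056, 0.003, 0], "roll": -1.6}, {"grip": 0.32, "slide": [0.07, 0.0035, 0], "roll": -2}]'

```text
time_s: 5.28
tcp_pos: [0.5216, 0.0796, 0.0096]
eef_rot: [180.0, -0.0, -89.9]
contact_force: [1.0, 2.0, 2.3]
gripper_width: 0.0596
```

Run:
```python
from fit import *
print(get_state()["tcp_pos"],get_state()["contact_force"])
im,d=capture("top");cv2.imwrite("pics/t2.png",cv2.resize(im[140:260,130:330,::-1],None,fx=4,fy=4,interpolation=cv2.INTER_CUBIC))
for s in ([.545,.03,0],[.55,.025,.05]):print(fit("top",im.mean(2),PLATE(),s,pad=3,blur=.7))
```

```text
[0.5215944  0.0796125  0.00956139] [0.96008056 1.98416985 2.34706362]
(array([ 0.55111628, -0.00759439, -0.03930608]), np.float64(862.7870483398438))
(array([ 0.55165765, -0.00671311, -0.02177241]), np.float64(1170.6943359375))
```

View pics/t2.png

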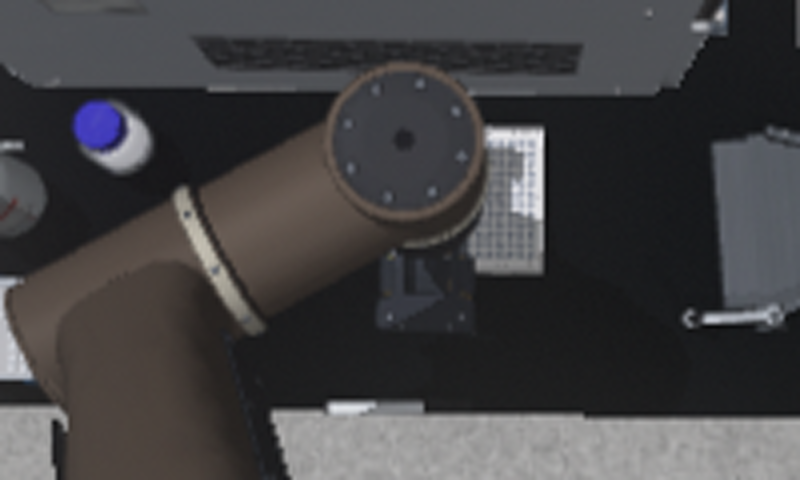

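```bash
python3 - <<'E'
from fit import *
f=lambda x,y,z:ray("top",((x+.5)/4-.5+130,(y+.5)/4-.5+140),z)
A,B=f(545,127,.02),f(542.5,273,.02); print(A,B,np.arctan2(A[1]-B[1],A[0]-B[0]),(A+B)/2+[0,.043,0],np.linalg.norm(A-B))
E
python3 mv.py '[[0.522,0.08,0.01,-90],[[0.513,0.0,0.01,-90,5]],0.32]';python3 mv.py '[[0.513,0.0,0.01,-90],[[0.508,-0.05,0.01,-88,5]],0.32]'
```

```text
[ 0.61401906 -0.01932668  0.02      ] [ 0.48473601 -0.01865637  0.02      ] -0.005184794032159015 [0.54937754 0.02400847 0.02      ] 0.12928478724975023
{"grip": 0.32, "slide": [0.016, 0.0018, -0.0], "roll": 0.0}
{"grip": 0.32, "slide": [0.032, 0.0036, -0.0], "roll": 0.0}
{"grip": 0.32, "slide": [0.048, 0.0054, -0.0], "roll": 0.0}
{"grip": 0.32, "slide": [0.064, 0.0072, -0.0], "roll": 0.0}
{"grip": 0.32, "slide": [0.08, 0.009, -0.0], "roll": 0.0}
{"grip": 0.32, "slide": [0.01, 0.001, -0.0], "roll": -0.4}
{"grip": 0.32, "slide": [0.02, 0.002, -0.0], "roll": -0.8}
{"grip": 0.32, "slide": [0.03, 0.003, -0.0], "roll": -1.2}
{"grip": 0.32, "slide": [0.04, 0.004, -0.0], "roll": -1.6}
{"grip": 0.32, "slide": [0.05, 0.005, -0.0], "roll": -2.0}
```

Request:
apply_moves --commands '[{"grip": 0.32, "slide": [0.014, 0.002, 0], "roll": 0}, {"grip": 0.32, "slide": [0.028, 0.004, 0], "roll": 0}, {"grip": 0.32, "slide": [0.042, 0.007, 0], "roll": 0}, {"grip": 0.32, "slide": [0.056, 0.009, 0], "roll": 0}, {"grip": 0.32, "slide": [0.07, 0.011, 0], "roll": 0}]'

```text
time_s: 5.95
tcp_pos: [0.5105, 0.0095, 0.0095]
eef_rot: [180.0, -0.0, -90.0]
contact_force: [0.6, -0.6, -1.0]
gripper_width: 0.0593
```

```bash
cat > look.py <<'E'
import sys
from fit import *
n,cam,u0,v0,wd,ht,k=sys.argv[1],sys.argv[2],*map(int,sys.argv[3:8])
s=get_state();print(s["time_s"],s["tcp_pos"].round(4),s["eef_rot"].round(2),s["contact_force"].round(1))
im,d=capture(cam);np.savez(n+".npz",im=im,d=d);cv2.imwrite(f"pics/{n}.png",cv2.resize(im[v0:v0+ht,u0:u0+wd,::-1],None,fx=k,fy=k,interpolation=cv2.INTER_CUBIC))
E
python3 look.py t3 top 200 150 130 90 6
```

```text
5.95 [0.5105 0.0095 0.0095] [ 1.7999e+02 -1.0000e-02 -8.9970e+01] [ 0.6 -0.6 -1. ]
```

View pics/t3.png

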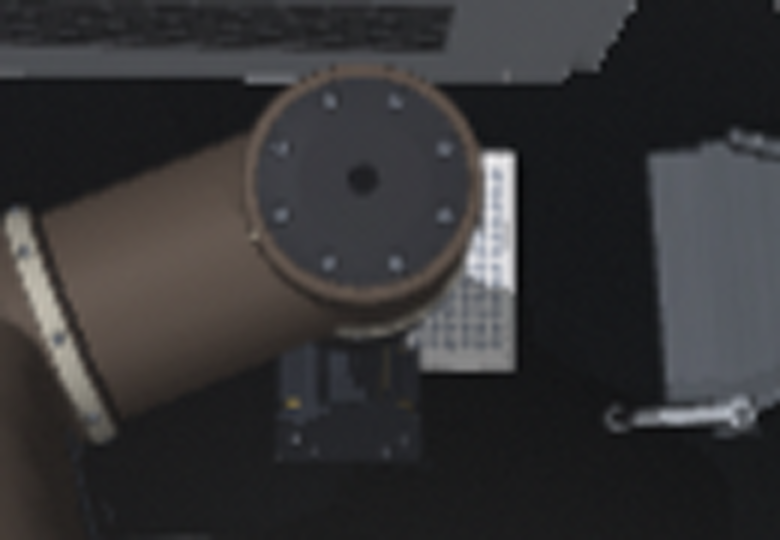

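```bash
python3 - <<'E'
from fit import *
f=lambda x,y,z:ray("top",((x+.5)/6-.5+200,(y+.5)/6-.5+150),z)
A,B=f(517,150,.02),f(515,372,.02); print(A,B,np.arctan2(A[1]-B[1],A[0]-B[0]),(A+B)/2+[0,.043,0],np.linalg.norm(A-B))
E
python3 mv.py '[[0.511,0.01,0.01,-90],[[0.5005,-0.055,0.01,-87,5]],0.32]'
```

```text
[ 0.60369832 -0.08957091  0.02      ] [ 0.472978  -0.0889355  0.02     ] -0.004860765121169529 [ 0.53833816 -0.04625321  0.02      ] 0.13072185924622515
{"grip": 0.32, "slide": [0.013, 0.0021, -0.0], "roll": -0.6}
{"grip": 0.32, "slide": [0.026, 0.0042, -0.0], "roll": -1.2}
{"grip": 0.32, "slide": [0.039, 0.0063, -0.0], "roll": -1.8}
{"grip": 0.32, "slide": [0.052, 0.0084, -0.0], "roll": -2.4}
{"grip": 0.32, "slide": [0.065, 0.0105, -0.0], "roll": -3.0}
```

Request:
apply_moves --commands '[{"grip": 0.32, "slide": [0.012, 0.0026, 0], "roll": -0.4}, {"grip": 0.32, "slide": [0.024, 0.0052, 0], "roll": -0.8}, {"grip": 0.32, "slide": [0.036, 0.0078, 0], "roll": -1.2}, {"grip": 0.32, "slide": [0.048, 0.0104, 0], "roll": -1.6}, {"grip": 0.32, "slide": [0.06, 0.013, 0], "roll": -2}]'

```text
time_s: 6.62
tcp_pos: [0.4977, -0.0502, 0.0096]
eef_rot: [-180.0, 0.0, -87.9]
contact_force: [0.9, 1.5, 0.6]
gripper_width: 0.0595
```

```bash
python3 mv.py '[[0.498,-0.05,0.01,-88],[[0.498,-0.025,0.01,-88,2],[0.525,-0.025,0.01,-86,2],[0.525,-0.025,0.01,-86,1]],0.5]'
```

```text
{"grip": 0.5, "slide": [-0.0125, -0.0004, -0.0], "roll": 0.0}
{"grip": 0.5, "slide": [-0.025, -0.0009, -0.0], "roll": 0.0}
{"grip": 0.5, "slide": [-0.0245, -0.0144, -0.0], "roll": -1.0}
{"grip": 0.5, "slide": [-0.024, -0.0279, -0.0], "roll": -2.0}
{"grip": 0.5, "slide": [-0.024, -0.0279, -0.0], "roll": -2.0}
```

Request:
apply_moves --commands '[{"grip": 0.32, "slide": [-0.0125, 0, 0], "roll": 0}, {"grip": 0.4, "slide": [-0.025, -0.001, 0], "roll": 0}, {"grip": 0.5, "slide": [-0.0245, -0.0144, 0], "roll": -1}, {"grip": 0.5, "slide": [-0.024, -0.028, 0], "roll": -2}, {"grip": 0.5, "slide": [-0.024, -0.028, 0], "roll": -2}]'

```text
time_s: 7.25
tcp_pos: [0.5264, -0.0243, 0.0094]
eef_rot: [-180.0, -0.0, -85.9]
contact_force: [-0.7, -0.7, -0.4]
gripper_width: 0.0438
```

```bash
python3 look.py t4 top 230 150 130 90 6
```

```text
7.25 [ 0.5264 -0.0243  0.0094] [-179.97   -0.    -85.94] [-0.7 -0.7 -0.4]
```

View pics/t4.png

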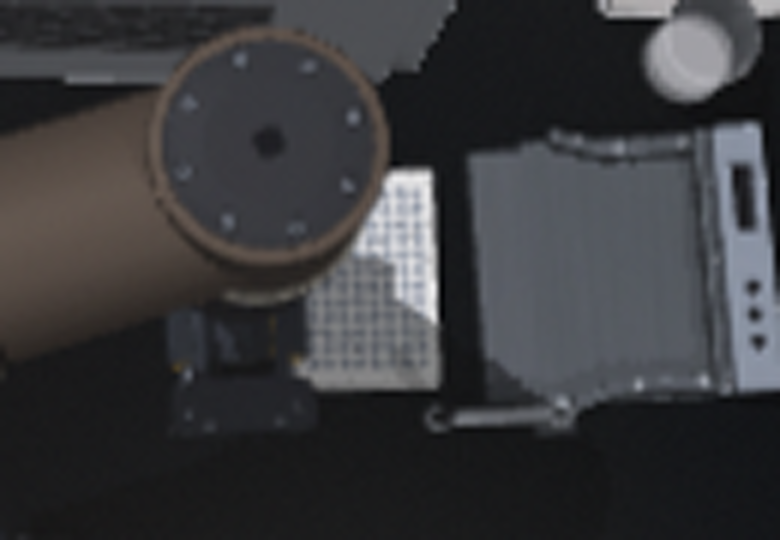

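Run:
```python
from fit import *
f=lambda x,y,z:ray("top",((x+.5)/6-.5+230,(y+.5)/6-.5+150),z)
def seg(n,a,b,z):
    A,B=f(*a,z),f(*b,z);print(n,A.round(4),B.round(4),"yaw",round(np.arctan2(A[1]-B[1],A[0]-B[0]),3),"mid",((A+B)/2).round(4),"len",np.linalg.norm(A-B).round(4))
seg("plate lead",(435,167),(441,387),.02)
seg("ramp",(468,155),(488,402),0)
seg("back",(762,124),(788,388),.028)
seg("hfront",(713,128),(738,391),.028)
im=np.load("t4.npz")["im"]
cv2.imwrite("pics/t4b.png",cv2.resize(im[160:225,296:366,::-1],None,fx=9,fy=9,interpolation=cv2.INTER_LANCZOS4))
o=cv2.imread("pics/t4b.png")
for p,c in (([.5385,-.2625,.08],(0,255,0)),):
    for B in [box(-.066,.066,-.043,.010,.016,.016),box(-.078,.078,-.081,.088,0,0),box(-.078,.078,-.081,-.051,.028,.028)]:
        cv2.polylines(o,[np.int32(cv2.convexHull(((proj("top",place(B,p))-[296,160]+.5)*9).astype(np.float32)))],1,c)
cv2.imwrite("pics/t4b.png",o)
```

```text
plate lead [ 0.5945 -0.1472  0.02  ] [ 0.4653 -0.1504  0.02  ] yaw 0.025 mid [ 0.5299 -0.1488  0.02  ] len 0.1293
ramp [ 0.6056 -0.1695  0.    ] [ 0.4585 -0.1806  0.    ] yaw 0.075 mid [ 0.5321 -0.1751  0.    ] len 0.1476
back [ 0.6219 -0.3377  0.028 ] [ 0.4674 -0.3491  0.028 ] yaw 0.074 mid [ 0.5447 -0.3434  0.028 ] len 0.1549
hfront [ 0.619 -0.309  0.028] [ 0.4652 -0.3203  0.028 ] yaw 0.073 mid [ 0.5421 -0.3146  0.028 ] len 0.1542
```

View pics/t4b.png

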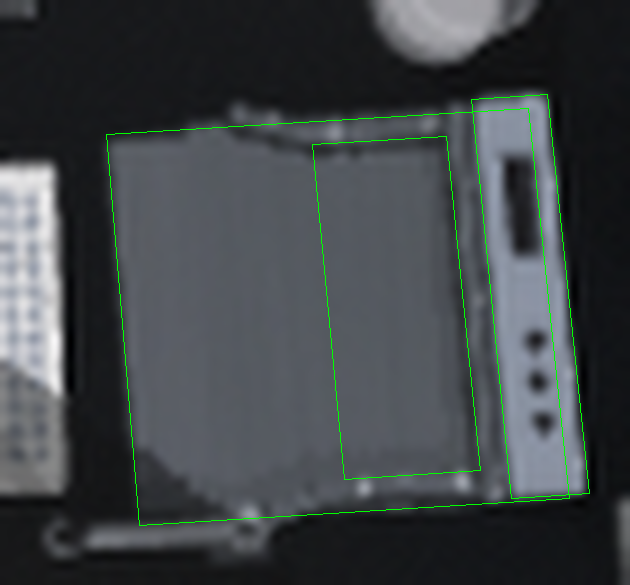

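```bash
python3 mv.py '[[0.526,-0.025,0.01,-86],[[0.524,-0.055,0.01,-85.7,2],[0.527,-0.1,0.01,-85.7,3]],0.5]'
python3 mv.py '[[0.527,-0.1,0.01,-85.7],[[0.5325,-0.175,0.01,-85.7,5]],0.5]'
```

```text
{"grip": 0.5, "slide": [0.0149, 0.002, -0.0], "roll": -0.2}
{"grip": 0.5, "slide": [0.0298, 0.0041, -0.0], "roll": -0.3}
{"grip": 0.5, "slide": [0.0448, 0.0041, -0.0], "roll": -0.3}
{"grip": 0.5, "slide": [0.0599, 0.0042, -0.0], "roll": -0.3}
{"grip": 0.5, "slide": [0.0749, 0.0042, -0.0], "roll": -0.3}
{"grip": 0.5, "slide": [0.015, 0.0, -0.0], "roll": 0.0}
{"grip": 0.5, "slide": [0.0301, 0.0001, -0.0], "roll": 0.0}
{"grip": 0.5, "slide": [0.0451, 0.0001, -0.0], "roll": 0.0}
{"grip": 0.5, "slide": [0.0602, 0.0001, -0.0], "roll": 0.0}
{"grip": 0.5, "slide": [0.0752, 0.0001, -0.0], "roll": 0.0}
```

Request:
apply_moves --commands '[{"grip": 0.5, "slide": [0.015, 0.002, 0], "roll": -0.2}, {"grip": 0.5, "slide": [0.03, 0.004, 0], "roll": -0.3}, {"grip": 0.5, "slide": [0.045, 0.004, 0], "roll": -0.3}, {"grip": 0.5, "slide": [0.06, 0.004, 0], "roll": -0.3}, {"grip": 0.5, "slide": [0.075, 0.004, 0], "roll": -0.3}]'

```text
time_s: 7.92
tcp_pos: [0.5263, -0.1008, 0.0096]
eef_rot: [-180.0, 0.0, -85.7]
contact_force: [0.5, 1.0, -0.2]
gripper_width: 0.0435
```

Request:
apply_moves --commands '[{"grip": 0.5, "slide": [0.012, 0, 0], "roll": 0}, {"grip": 0.5, "slide": [0.024, 0, 0], "roll": 0}, {"grip": 0.5, "slide": [0.036, 0, 0], "roll": 0}, {"grip": 0.5, "slide": [0.048, 0, 0], "roll": 0}, {"grip": 0.5, "slide": [0.06, 0, 0], "roll": 0}]'

```text
time_s: 8.55
tcp_pos: [0.5301, -0.1597, 0.0094]
eef_rot: [179.9, 0.0, -85.7]
contact_force: [-2.1, 6.1, 4.2]
gripper_width: 0.044
```

```bash
python3 look.py t5 top 260 150 130 90 6
```

```text
8.55 [ 0.5301 -0.1597  0.0094] [ 1.7994e+02  4.0000e-02 -8.5680e+01] [-2.1  6.1  4.2]
```

View pics/t5.png

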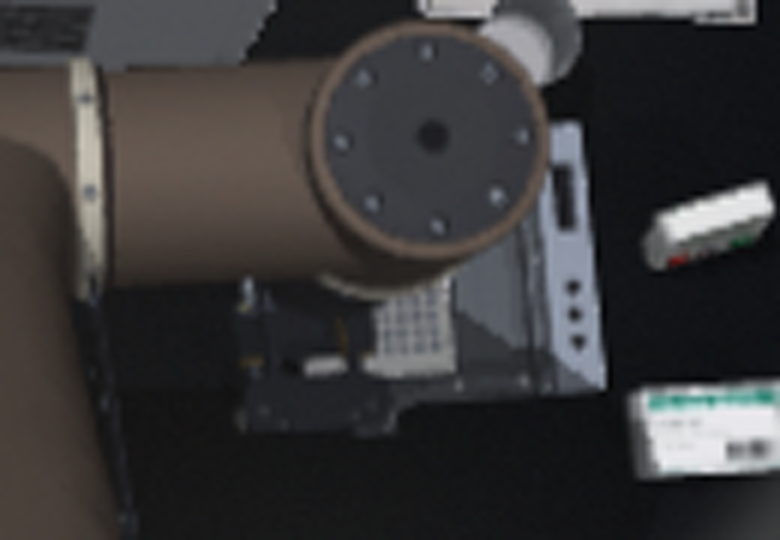

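Request:
apply_moves --commands '[{"grip": 0.5, "slide": [0.009, 0, 0], "roll": 0}, {"grip": 0.5, "slide": [0.018, 0, 0], "roll": 0}, {"grip": 0.5, "slide": [0.027, 0, 0], "roll": 0}, {"grip": 0.5, "slide": [0.036, 0, 0], "roll": 0}, {"grip": 0.5, "slide": [0.043, 0, 0], "roll": 0}]'

```text
time_s: 9.22
tcp_pos: [0.5339, -0.2029, 0.0095]
eef_rot: [180.0, 0.0, -85.7]
contact_force: [-2.0, 2.4, 1.4]
gripper_width: 0.0439
```

Request:
apply_moves --commands '[{"grip": 0.5, "slide": [0.003, 0, 0], "roll": 0}, {"grip": 0.5, "slide": [0.006, 0, 0], "roll": 0}]'

```text
time_s: 9.48
tcp_pos: [0.5343, -0.2072, 0.0095]
eef_rot: [-180.0, 0.1, -85.7]
contact_force: [-3.3, 24.6, 9.1]
gripper_width: 0.0441
```

```bash
python3 look.py t6 top 260 150 130 90 6
```

```text
9.475 [ 0.5343 -0.2072  0.0095] [-1.800e+02  9.000e-02 -8.572e+01] [-3.3 24.6  9.1]
```

View pics/t6.png

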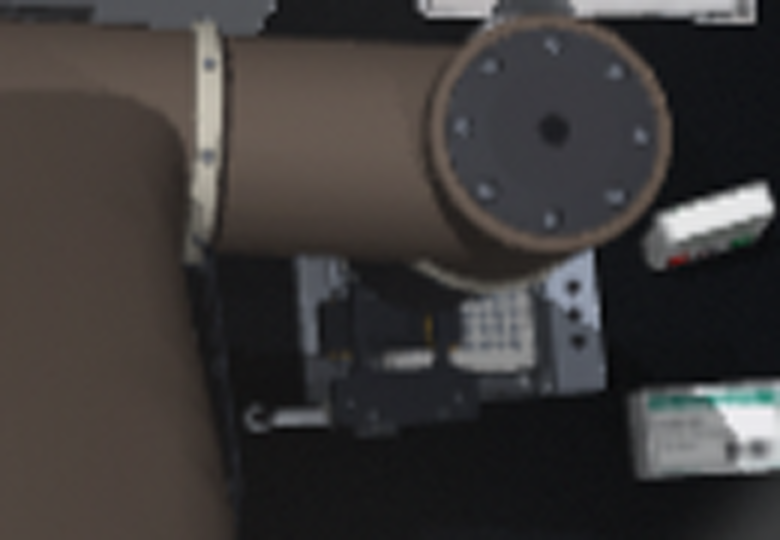

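The plate is against the stop: 24.6 N of reaction, plate flush with the housing. Next I back off and lift clear.

Request:
apply_moves --commands '[{"grip": 0.5, "slide": [-0.006, 0, 0], "roll": 0}, {"grip": 0.5, "slide": [-0.03, 0, 0], "roll": 0}, {"grip": 0.5, "slide": [-0.055, 0, 0], "roll": 0}, {"grip": 1, "slide": [-0.055, 0, -0.055], "roll": 0}, {"grip": 1, "slide": [-0.055, 0, -0.11], "roll": 0}]'

```text
time_s: 10.15
tcp_pos: [0.5303, -0.1532, 0.1206]
eef_rot: [179.9, -0.0, -85.6]
contact_force: [1.7, -0.6, 0.7]
gripper_width: 0.029
```

```bash
python3 look.py t7 top 260 150 130 90 6; python3 mv.py '[[0.5311,-0.1539,0.12,-85.7],[[0.41,-0.12,0.12,-45.7,4],[0.40,-0.15,0.12,-37,1]],1]'
```

```text
10.15 [ 0.5303 -0.1532  0.1206] [ 1.7994e+02 -4.0000e-02 -8.5590e+01] [ 1.7 -0.6  0.7]
{"grip": 1, "slide": [-0.0107, 0.0296, -0.0], "roll": -10.0}
{"grip": 1, "slide": [-0.0214, 0.0591, -0.0], "roll": -20.0}
{"grip": 1, "slide": [-0.0322, 0.0887, -0.0], "roll": -30.0}
{"grip": 1, "slide": [-0.0429, 0.1182, -0.0], "roll": -40.0}
{"grip": 1, "slide": [-0.0137, 0.1304, -0.0], "roll": -48.7}
```

Request:
apply_moves --commands '[{"grip": 1, "slide": [-0.01, 0.03, 0], "roll": -10}, {"grip": 1, "slide": [-0.02, 0.06, 0], "roll": -20}, {"grip": 1, "slide": [-0.032, 0.09, 0], "roll": -30}, {"grip": 1, "slide": [-0.043, 0.118, 0], "roll": -40}, {"grip": 1, "slide": [-0.014, 0.13, 0], "roll": -48.7}]'

```text
time_s: 10.82
tcp_pos: [0.3989, -0.1484, 0.1201]
eef_rot: [-179.9, -0.1, -36.5]
contact_force: [0.7, -0.6, 0.3]
gripper_width: 0.0004
```

```bash
python3 look.py t8 top 260 150 130 90 6; python3 look.py s8 scene 250 110 130 100 6;python3 mv.py '[[0.4,-0.15,0.12,-37],[[0.405,-0.15,0.1,3,4],[0.408,-0.151,0.07,3,1]],1]'
```

```text
10.825 [ 0.3989 -0.1484  0.1201] [-1.7993e+02 -9.0000e-02 -3.6450e+01] [ 0.7 -0.6  0.3]
10.875 [ 0.3982 -0.1508  0.12  ] [-1.7999e+02 -6.0000e-02 -3.5910e+01] [-2.3 -2.1 -0.5]
{"grip": 1, "slide": [0.001, -0.0008, 0.005], "roll": -10.0}
{"grip": 1, "slide": [0.002, -0.0015, 0.01], "roll": -20.0}
{"grip": 1, "slide": [0.003, -0.0023, 0.015], "roll": -30.0}
{"grip": 1, "slide": [0.004, -0.003, 0.02], "roll": -40.0}
{"grip": 1, "slide": [0.007, -0.004, 0.05], "roll": -40.0}
```

View pics/t8.png

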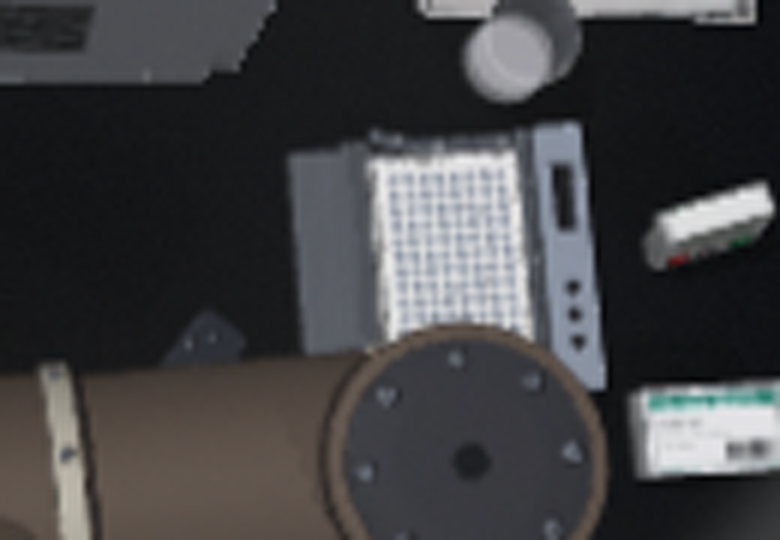

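View pics/s8.png

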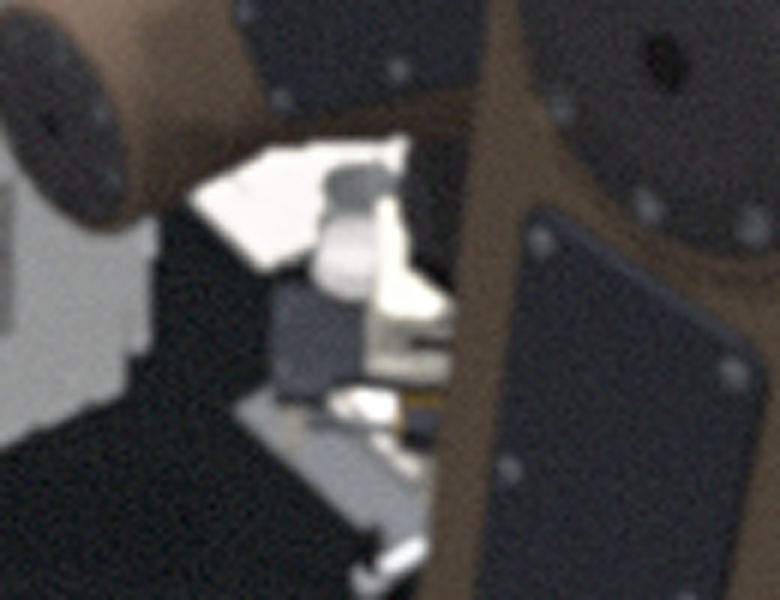

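Run:
```python
from fit import *
im=np.load("t8.npz")["im"];o=cv2.resize(im[160:225,296:366,::-1],None,fx=9,fy=9,interpolation=cv2.INTER_LANCZOS4)
p=[.5386,-.2625,.075]
for B in [box(-.064,.064,-.043,.043,.024,.024),box(-.078,.078,-.081,-.051,.028,.028)]:
    cv2.polylines(o,[np.int32(cv2.convexHull(((proj("top",place(B,p))-[296,160]+.5)*9).astype(np.float32)))],1,(0,0,255))
cv2.imwrite("pics/t8b.png",o)
```

```text
(no output)
```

View pics/t8b.png

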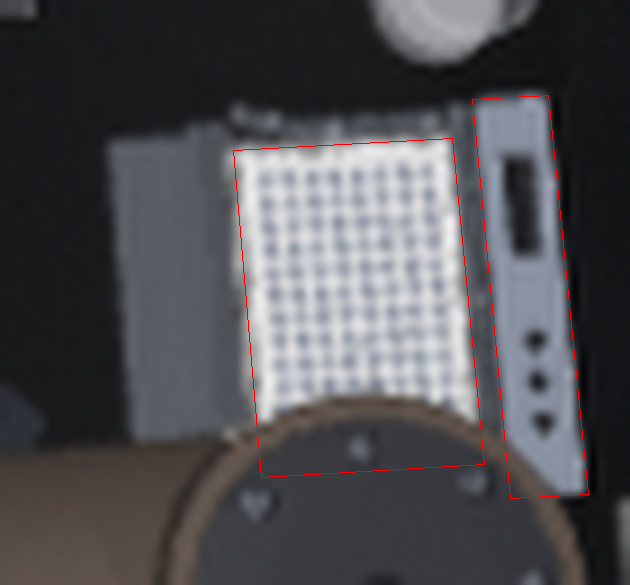

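The plate's top matches the predicted home outline to about 1–2 mm. Now the keeper.

Request:
apply_moves --commands '[{"grip": 1, "slide": [0.001, -0.001, 0.005], "roll": -10}, {"grip": 1, "slide": [0.002, -0.0015, 0.01], "roll": -20}, {"grip": 1, "slide": [0.003, -0.002, 0.015], "roll": -30}, {"grip": 1, "slide": [0.004, -0.003, 0.02], "roll": -40}, {"grip": 1, "slide": [0.007, -0.004, 0.05], "roll": -40}]'

```text
time_s: 11.55
tcp_pos: [0.41, -0.1502, 0.0706]
eef_rot: [180.0, -0.3, 3.1]
contact_force: [0.4, 1.4, 0.4]
gripper_width: 0.0005
```

```bash
python3 look.py t9 top 260 150 130 90 6
python3 - <<'E'
import numpy as np
H=np.array([.451,-.2194])
for a in [1.6,1.4,1.2,1.0,.8,.6,.4,.2,.05,0,-.03]:
    b=a+.075;pin=H+.07*np.array([np.cos(b),np.sin(b)]);t=np.array([np.sin(b),-np.cos(b)])
    print(a,pin.round(4),"tool",(pin-.0145*t).round(4),"yaw",np.degrees(b-np.pi/2).round(1))
E
python3 mv.py '[[0.408,-0.151,0.07,3],[[0.408,-0.151,0.03,3,2]],1]'
```

```text
11.55 [ 0.41   -0.1502  0.0706] [179.97  -0.3    3.11] [0.4 1.4 0.4]
1.6 [ 0.4437 -0.1498] tool [ 0.4293 -0.1513] yaw 6.0
1.4 [ 0.4577 -0.1497] tool [ 0.4433 -0.1483] yaw -5.5
1.2 [ 0.4714 -0.1524] tool [ 0.4575 -0.1482] yaw -16.9
1.0 [ 0.4843 -0.1578] tool [ 0.4715 -0.1509] yaw -28.4
0.8 [ 0.4959 -0.1657] tool [ 0.4847 -0.1564] yaw -39.9
0.6 [ 0.5056 -0.1757] tool [ 0.4966 -0.1643] yaw -51.3
0.4 [ 0.5133 -0.1874] tool [ 0.5066 -0.1745] yaw -62.8
0.2 [ 0.5184 -0.2004] tool [ 0.5144 -0.1864] yaw -74.2
0.05 [ 0.5205 -0.2107] tool [ 0.5186 -0.1963] yaw -82.8
0 [ 0.5208 -0.2142] tool [ 0.5197 -0.1997] yaw -85.7
-0.03 [ 0.5209 -0.2163] tool [ 0.5203 -0.2018] yaw -87.4
{"grip": 1, "slide": [0.0, 0.0, 0.02], "roll": 0.0}
{"grip": 1, "slide": [0.0, 0.0, 0.04], "roll": 0.0}
```

View pics/t9.png

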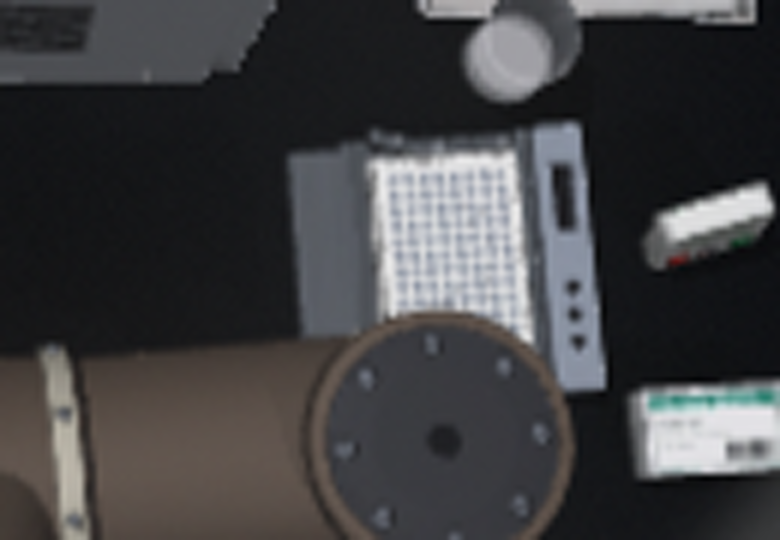

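Run:
```python
import numpy as np,json,subprocess
H=np.array([.451,-.2194])
def T(a):
    b=a+.075;pin=H+.07*np.array([np.cos(b),np.sin(b)]);t=np.array([np.sin(b),-np.cos(b)]);q=pin-.0145*t
    return [round(float(q[0]),4),round(float(q[1]),4),.03,round(float(np.degrees(b-np.pi/2)),1)]
s=[.408,-.151,.07,3]
def run(s,w):
    print(s);print(subprocess.run(["python3","mv.py",json.dumps([s,w,1])],capture_output=True,text=True).stdout)
run(s,[[.408,-.151,.03,3,2],[*T(1.6),1],[*T(1.45),1],[*T(1.3),1]])
run(T(1.3),[[*T(a),1] for a in (1.15,1,.85,.7,.55)])
run(T(.55),[[*T(a),1] for a in (.42,.3,.2,.1,.03)])
```

```text
[0.408, -0.151, 0.07, 3]
{"grip": 1, "slide": [0.0, 0.0, 0.02], "roll": 0.0}
{"grip": 1, "slide": [0.0, 0.0, 0.04], "roll": 0.0}
{"grip": 1, "slide": [0.0213, 0.0014, 0.04], "roll": -3.0}
{"grip": 1, "slide": [0.0318, -0.0005, 0.04], "roll": 5.6}
{"grip": 1, "slide": [0.0425, -0.0009, 0.04], "roll": 14.2}

[0.4504, -0.1479, 0.03, -11.2]
{"grip": 1, "slide": [0.0106, -0.0014, -0.0], "roll": 8.6}
{"grip": 1, "slide": [0.0213, -0.0012, -0.0], "roll": 17.2}
{"grip": 1, "slide": [0.0318, 0.0007, -0.0], "roll": 25.8}
{"grip": 1, "slide": [0.0421, 0.0041, -0.0], "roll": 34.4}
{"grip": 1, "slide": [0.0516, 0.0089, -0.0], "roll": 43.0}

[0.4993, -0.1667, 0.03, -54.2]
{"grip": 1, "slide": [0.0092, -0.0013, -0.0], "roll": 7.4}
{"grip": 1, "slide": [0.0178, -0.0014, -0.0], "roll": 14.3}
{"grip": 1, "slide": [0.0248, -0.0007, -0.0], "roll": 20.0}
{"grip": 1, "slide": [0.0318, 0.0006, -0.0], "roll": 25.8}
{"grip": 1, "slide": [0.0366, 0.002, -0.0], "roll": 29.8}
```

Request:
apply_moves --commands '[{"grip": 1, "slide": [0, 0, 0.02], "roll": 0}, {"grip": 1, "slide": [0, 0, 0.04], "roll": 0}, {"grip": 1, "slide": [0.021, 0.001, 0.04], "roll": -3}, {"grip": 1, "slide": [0.032, -0.0005, 0.04], "roll": 5.6}, {"grip": 1, "slide": [0.0425, -0.001, 0.04], "roll": 14.2}]'

```text
time_s: 12.22
tcp_pos: [0.4503, -0.147, 0.0297]
eef_rot: [180.0, 0.0, -11.6]
contact_force: [-2.0, -0.3, 0.9]
gripper_width: 0.0007
```

Request:
apply_moves --commands '[{"grip": 1, "slide": [0.0105, -0.0015, 0], "roll": 8.6}, {"grip": 1, "slide": [0.0215, -0.001, 0], "roll": 17.2}, {"grip": 1, "slide": [0.032, 0.0005, 0], "roll": 25.8}, {"grip": 1, "slide": [0.042, 0.004, 0], "roll": 34.4}, {"grip": 1, "slide": [0.0515, 0.009, 0], "roll": 43}]'

```text
time_s: 12.85
tcp_pos: [0.4992, -0.1659, 0.0298]
eef_rot: [180.0, 0.0, -54.5]
contact_force: [-1.6, 0.9, -0.6]
gripper_width: 0.0005
```

```bash
python3 look.py t10 top 260 150 130 90 6
```

```text
12.85 [ 0.4992 -0.1659  0.0298] [179.97   0.   -54.54] [-1.6  0.9 -0.6]
```

View pics/t10.png

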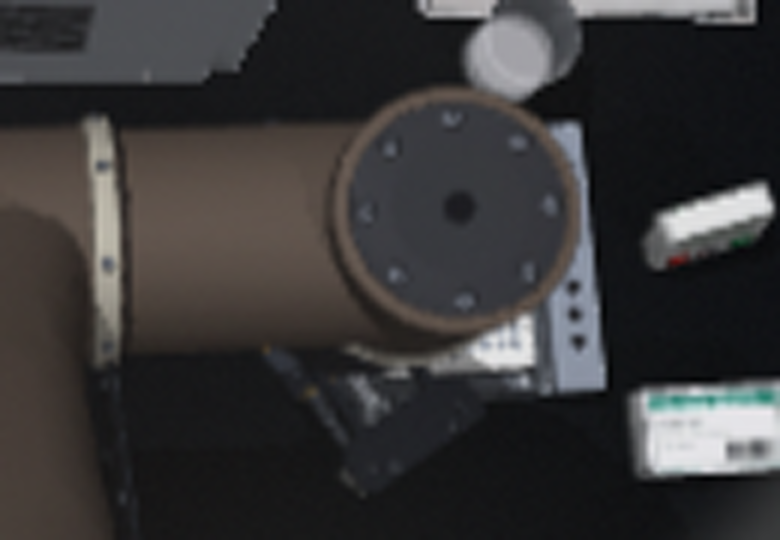

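Request:
apply_moves --commands '[{"grip": 1, "slide": [0.009, -0.0015, 0], "roll": 7.4}, {"grip": 1, "slide": [0.018, -0.0015, 0], "roll": 14.3}, {"grip": 1, "slide": [0.025, -0.0005, 0], "roll": 20}, {"grip": 1, "slide": [0.032, 0.0005, 0], "roll": 25.8}, {"grip": 1, "slide": [0.0365, 0.002, 0], "roll": 29.8}]'

```text
time_s: 13.52
tcp_pos: [0.5186, -0.1966, 0.0297]
eef_rot: [180.0, -0.0, -84.1]
contact_force: [-0.3, 0.2, -0.3]
gripper_width: 0.0005
```

Request:
apply_moves --commands '[{"grip": 1, "slide": [0.0015, 0, 0], "roll": 1}, {"grip": 1, "slide": [0.0025, 0, 0], "roll": 1.7}]'

```text
time_s: 13.78
tcp_pos: [0.519, -0.1981, 0.0297]
eef_rot: [-180.0, 0.1, -85.6]
contact_force: [-0.0, 10.7, 2.3]
gripper_width: 0.0004
```

Request:
apply_moves --commands '[{"grip": 1, "slide": [-0.01, 0, 0], "roll": 0}, {"grip": 1, "slide": [-0.04, 0, 0], "roll": 0}, {"grip": 1, "slide": [-0.05, 0, -0.05], "roll": 0}, {"grip": 1, "slide": [-0.06, 0, -0.11], "roll": 0}, {"grip": 1, "slide": [-0.12, 0.02, -0.14], "roll": 0}]'

```text
time_s: 14.4
tcp_pos: [0.4945, -0.0872, 0.1697]
eef_rot: [-179.7, -0.1, -85.7]
contact_force: [0.2, 1.7, -0.9]
gripper_width: 0.0003
```

Request:
apply_moves --commands '[{"grip": 1, "slide": [-0.05, 0, 0], "roll": 0}, {"grip": 1, "slide": [-0.1, 0.01, 0], "roll": 0}, {"grip": 1, "slide": [-0.15, 0.02, 0], "roll": 0}, {"grip": 1, "slide": [-0.15, 0.02, 0], "roll": 0}]'

```text
time_s: 14.9
tcp_pos: [0.4603, 0.0637, 0.1668]
eef_rot: [-179.9, 0.0, -85.3]
contact_force: [1.1, -0.5, 1.0]
gripper_width: 0.0004
```

```bash
python3 look.py t11 top 260 150 130 90 6;python3 - <<'E'
from fit import *
z=np.load("t11.npz");im=z["im"];o=cv2.resize(im[160:225,296:366,::-1],None,fx=9,fy=9,interpolation=cv2.INTER_LANCZOS4)
p=[.5386,-.2625,.075]
for B in [box(-.064,.064,-.043,.043,.024,.024),box(-.078,.078,-.081,-.051,.028,.028),box(-.084,-.014,.0455,.0535,.019,.019)]:
    cv2.polylines(o,[np.int32(cv2.convexHull(((proj("top",place(B,p))-[296,160]+.5)*9).astype(np.float32)))],1,(0,0,255))
cv2.imwrite("pics/t11b.png",o)
print(fit("top",im.mean(2),PLATE(.004),p,pad=2,blur=.7))
P=cloud("top",z["d"]);q=np.int32(proj("top",place(box(-.05,.05,-.03,.03,.024,.024),p)))
m=np.zeros((384,512),np.uint8);cv2.fillPoly(m,[cv2.convexHull(q)],1);Q=P[m>0];A=np.c_[Q[:,:2],np.ones(len(Q))];print("z",np.median(Q[:,2]),"tilt",np.linalg.lstsq(A,Q[:,2],rcond=None)[0][:2])
E
```

```text
14.9 [0.4603 0.0637 0.1668] [-1.7994e+02  2.0000e-02 -8.5330e+01] [ 1.1 -0.5  1. ]
(array([ 0.5407792 , -0.26276996,  0.05377546]), np.float64(391.5386962890625))
z 0.023595264944484613 tilt [-0.52047742  1.9644953 ]
```

View pics/t11b.png

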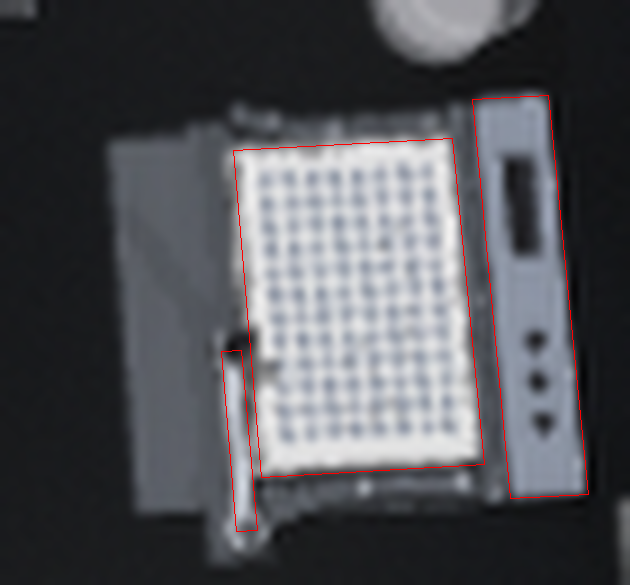

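```bash
python3 -c "
from plant import *
print(close_job())"
```

```text
the job is handed in; nothing more can be done
None
```

I slid the well plate along the worktop and up the ramp with the two spread fingers, and it stopped against the back stop at about 25 N. I then swung the keeper shut by pushing its pin until it stopped at about 11 N, retreated clear, and handed the job in after about 15 s. No verdict is reported.

**Plate position:** The final top picture shows the plate on the predicted home outline to about 1–2 mm. Its top measures 23.6 mm high, against 24 mm when home.

**Keeper:** The bar lies on its predicted shut position to within about 0.02 rad.

**Other things on the bench:** The beaker, timer and filter pack, which were near the arm's path, look unmoved in the last views. I did not check the others again in a final picture.

**Checks that disagreed or failed:**
- **Plate angle:** An automatic outline fit, disturbed by the keeper and rails, gave the plate 2 mm off and 0.02 rad less turned. That is still inside tolerance.
- **Plate tilt:** The depth-based tilt estimate was unusable because of missing depth readings, so I judged flatness from the plate's height and the picture only.

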